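Clip the board guard into the snap hook of the heated stage

TASK

Put the board guard over the two green boards on the heated stage: press its ring down through the red sprung gate of the snap hook, until the gate snaps shut over the ring. Then lift the guard gently, with only a light pull of about 6 N and never over 12 N, to feel that the shut gate holds it, set it back down upright with its feet on the boards, and let go. Never push or pull hard on the hook or the stage (stay well under 20 N), and leave the other things alone.

Things in the scene. Friction and masses are not known exactly. Their poses are not given: they have to be found in the camera images.
- stage: Heated work stage, fixed: rough brown block 190 x 190 mm with a steel plate, plate top 45 mm above its origin (centre of its underside), z up. Two green boards, 70 (x) x 46 (y) mm, lie on it centred at x = -18 mm, y = +50 and -50 mm in its frame, tops 47 mm above its origin (fixed). The steel snap hook stands on the plate's centre.
- hook_foot (a point): Centre of the plate's top, where the snap hook stands: a steel loop of 8 mm bar in the stage's x-z plane, open on top, closed there by the red gate. Its threaded stem is set anywhere from 0 to 8 mm up, which is not measured: feel for it. At the lowest setting, mm above here: floor of the loop 15, nose (post with inner face at x = -24) to 66, its top leaning out; rear post x = +30.
- mouth (a point): Where the ring goes down: on the shut gate's upper face near its free end, beside the nose, when the hook is set lowest (it stands 0 to 8 mm higher): x = -18, y = 0, z = 103.5 mm in the stage's frame, fixed to the stage. The ring's lowest point should pass straight down within about 3 mm of this line: farther to +x it stays caught on the gate, farther to -x it lands on the nose.
- gate (a joint): Angle of the hook's red sprung gate, rad: 0 shut, grows as its free end is pushed down (to 1.1). Bar 41.5 mm long, 9 wide, 5 thick, from its hinge at x = +20 to its free end at x = -21.5; shut it is level, underside 98.5 to 106.5 mm above the stage's origin. About 4 N opens it, 8 N or so when the ring, 20 to 28 mm down, slips past its end; then it snaps back to 0.
- guard: Board guard, loose, about 0.3 kg: aluminium bridge, alike under a half turn. Origin between its feet, at their underside; z up, y along the bridge. Rubber feet 44 (x) x 22 (y) mm at y = +50 and -50 mm, crossbar 112 mm long, 16 wide, 76 to 86 mm up. Once clipped and standing on the boards it can rise 24 to 32 mm, by the hook's setting, before the ring meets the underside of the shut gate.
- guard_grip (a point): Middle of the guard's yellow upright grip, 108 mm above the guard's origin: 14 mm thick (guard's x), 40 mm long (y), from 86 to 130 mm up. Pinch it from above across the 14 mm.
- ring_low (a point): Lowest point of the centre line of the guard's rigid steel ring, 25 mm above the guard's origin, on its axis. The ring lies in the guard's y-z plane under the crossbar: 5 mm bar, mean diameter 44 mm; the bar's underside is 2.5 mm below this point.
- weight: Small brass weight, 18 mm wide, 25 mm tall, loose, standing on a rear corner of the stage; origin at its foot. Leave alone.
- wirejar: Small glass jar with blue cap, 25 mm wide, 28 mm tall, loose, on a rear corner of the stage; origin at its foot. Leave alone.
- flask: Amber glass bottle, 48 mm wide, 120 mm tall, loose on the table beyond the stage; origin at its foot. Leave alone.
- reel: Blue reel, 90 mm wide, 14 mm high, lying on the table; origin at its underside. Leave alone.
- driver: Screwdriver, 150 mm long, lying on the table; leave alone.
- cup: White cup, 64 mm wide, 70 mm tall, loose on the table beyond the work area; origin at its foot. Leave alone.

How it is judged (in metres and radians):
On the way, in this order (a step that is already met when the one before it is completed fails the run):
1. the ring presses the gate open (value of joint gate above 0.25 rad and contact force between guard and stage above 1 N), for 0.05 s.
2. the ring is inside the hook and the gate has snapped shut over it (x of ring_low in the frame of stage between -0.024 and 0.024 m and y of ring_low in the frame of stage between -0.014 and 0.014 m and z of ring_low in the frame of stage between 0.06 and 0.105 m and angle between guard's own z axis and vertical below 0.3 rad and value of joint gate below 0.06 rad), for 0.1 s.
3. the guard is lifted until the ring bears up against the shut gate with more than 3 N (all of step 2 and z of ring_low in the frame of stage above 0.0925 m and contact force between guard and stage above 3 N), for 0.2 s.
At the end, for the whole second after the job is handed in: Guard upright (0.06 rad) and at rest on the boards (origin 44.5 to 50 mm above the stage's), in line with the stage (0.25 rad), the ring's lowest point in the hook (x within 24 mm, y 14 mm of the stage's axis), gate shut (under 0.06 rad), guard released (x of ring_low in the frame of stage between -0.024 and 0.024 m and y of ring_low in the frame of stage between -0.014 and 0.014 m and z of ring_low in the frame of stage between 0.06 and 0.105 m and value of joint gate below 0.06 rad and angle between guard's own z axis and vertical below 0.06 rad and z of guard in the frame of stage between 0.0445 and 0.05 m and linear speed of guard below 0.02 m/s and angle between the y axis of guard and the y axis of stage, either way round below 0.25 rad); the robot touches nothing.
It fails at once if the guard pushes or pulls on the stage or its hook with more than 20 N (contact force between guard and stage above 20 N).
It fails at once if the guard is pulled up against the shut gate with more than 12 N (x of ring_low in the frame of stage between -0.024 and 0.024 m and y of ring_low in the frame of stage between -0.014 and 0.014 m and z of ring_low in the frame of stage between 0.06 and 0.105 m and angle between guard's own z axis and vertical below 0.3 rad and value of joint gate below 0.06 rad and z of ring_low in the frame of stage above 0.0925 m and contact force between guard and stage above 12 N).
It fails at once if the robot's fingers push on the stage or its hook with more than 5 N (contact force between the fingers and stage above 5 N).
It fails at once if a bystander is moved more than 20 mm (distance of any of weight, wirejar, flask, reel, driver, cup from where it was at the start of the episode above 0.02 m).
It also fails if it takes over 67 s, if anything falls off the work surface, if the arm or the gripper's body presses on something with over 40 N, if the wrist force passes 120 N, or if a joint passes its speed limit or range.

ROBOT

A 6-joint arm with a two-finger parallel gripper is mounted at the origin on the work surface. World frame = base frame: x ahead of the robot, y to its left, z up, the work surface at z = 0. Lengths are in m, angles in degrees, forces in N, time in s.
With the tool pointing down it reaches from about 0.3 to 0.775 m from the base axis. Payload 14.6 kg.
Tool frame: the origin (TCP) lies at the very end of the fingers, on their centre line; the grasp point (between the pads) lies 19 mm behind it (bot.hold_point_z is the z of the grasp point in the tool frame, in m); z points along the fingers, y is the line along which they close (so a half turn about z gives the same grasp; the last joint's range is limited). The gripper opens to 85 mm and grips with 20 to 120 N. Pads are 22 mm wide; open, the fingers measure 114 mm over their backs; the gripper's body (76 mm by 85 mm) begins 54 mm behind the grasp point. The pads swing forward as they close: fully open they stand 13 mm farther back than shut.
Start: joints at [66.773, 17.183, 87.147, -0, 75.671, -3.816], TCP at [0.183, 0.519, 0.231] pointing down, gripper open.
Joint ranges: [-173.82, 173.82], [-45.26, 126.66], [13.44, 144.39], [-59.66, 239.66], [0, 175.72], [-146.38, 146.38]. Speed limits (degrees/s): [127.2, 127.2, 147.25, 180, 180, 180].

INTERFACE

Orientations are given as a 3x3 rotation matrix whose columns are the frame's x, y, z axes.
In Python, from rig import sensors, grab_frame, get_calibration, job, bot gives the robot as it stands. The module is installed in compiled form; this text tells all that it offers.
- The arm moves only by the tool play_rows, never from a script. Its argument "motion" is a list that holds one entry, the list of rows, each a list of 5 numbers: the opening, from -1 (shut) to 1 (fully open), so that 0 is half open, then the shift along the tool's x, y, z in cm, then the turn about the tool's z in rad. A call has exactly 10 rows; each row shifts and turns the commanded pose from where the row before left it, along the tool's axes as they then stand; what a row does not reach is not made up. A row lasts 1/12 s, in which the tool goes at most 41.7 mm and 7.16 degrees, less where a joint would pass 70% of its speed; a pose out of reach is approached as far as the arm can. A call with a gripper value outside its range is refused whole. The fingers move at their own pace and stop on an object; the grip force is fixed at half the most. Time passes only in rows, so rows that do not move let the fingers close, or fill a call up. It gives the time, the measured TCP pose, the force, the opening and the grip force at its end, in the units of the state.
- sensors.state(): the state, without advancing time (a new reading comes with each control period).
- grab_frame(name): name is "scene" or "top" or "wrist"; returns (picture, depth): 384x512x3 uint8, red, green, blue; 384x512 float32, m along the optical axis (not along the pixel's ray), 0 where there is no reading.
- get_calibration(name): a dict with "K" (3x3 intrinsics, pixels), "R" (3x3) and "t" (3): a world point X has camera coordinates R X + t. Camera axes: x right, y down, z forward; pixel columns grow to the right and rows downward; lengths in m; the calibration is good to about 2 mm. A picture is of the moment at which its call begins: read the wrist's pose just before it. get_calibration takes no time and is no camera call; for the wrist camera it gives the pose at the moment of the call.
- job.job_done(): hands the job in; it is judged then, once.
The state is a dict: "time_s": time; "joints": joint angles; "qd": joint speeds; "tau": joint torques, N m; "tcp_pos": TCP position; "eef_rot": TCP orientation; "wrist_force": force on the tool from outside, world axes, zero at the start; "moment": the same for the moment, N m; "grip_width": finger opening in m; "grasp_force": force on a finger pad.
Only numpy, scipy, OpenCV 4.12 (cv2) and the standard library are available. Lean on these libraries where they do the work, as an engineer would, in place of code of your own. Each camera call takes 0.05 s, during which the arm holds its last target. There are 200 camera calls.

## Working session

There is one attempt and no reset: what is moved stays moved. The work goes in short steps, Python scripts to look and compute and a tool call to move; the robot and the scene stay as the last step left them, time stands still between calls to the robot, and variables do not carry over. Pictures are saved under pics/ and viewed, at most 10 in all, crops included, and the job is handed in when it is done.

Besides the shell and the picture viewer there is one more tool, called after "Emit:" by a JSON object that holds its "fn" and its "kwargs", one argument or row to a line. play_rows: Moves the arm, as the interface text tells. Its arguments: {"type":"object","properties":{"motion":{"type":"array","items":{"type":"array","items":{"type":"array","items":{"type":"number"}}}}},"required":["motion"]}

```bash
mkdir -p pics; python3 - <<'E'
from rig import sensors, grab_frame, get_calibration, bot
import cv2, numpy as np
s=sensors.state(); print(s['time_s'],s['tcp_pos'],s['eef_rot'],s['wrist_force'],s['grip_width'],bot.hold_point_z)
for n in ['scene','top']:
    p,d=grab_frame(n); cv2.imwrite(f'pics/{n}0.png',p[:,:,::-1]); np.savez(f'{n}0.npz',p=p,d=d,**get_calibration(n))
    c=get_calibration(n); print(n,-np.array(c['R']).T@c['t'],c['K'],(d>0).mean())
E
```

```text
0.0 [0.18269873 0.51851436 0.23070259] [[-9.43156138e-01  3.32349598e-01 -4.93419882e-04]
 [ 3.32349948e-01  9.43155517e-01 -1.08737610e-03]
 [ 1.03982673e-04 -1.18955352e-03 -9.99999287e-01]] [-0.17426331 -0.74824853 -0.23596277] 0.08543322743177668 -0.0187
scene [1.08422969 0.92571562 1.01351934] [[493.2801381    0.         256.27832978]
 [  0.         493.2801381  191.2855044 ]
 [  0.           0.           1.        ]] 0.9959818522135416
top [ 0.38881566 -0.01019861  1.31153839] [[457.50436004   0.         248.46089399]
 [  0.         457.50436004 196.04077131]
 [  0.           0.           1.        ]] 0.9960734049479166
```

View pics/top0.png

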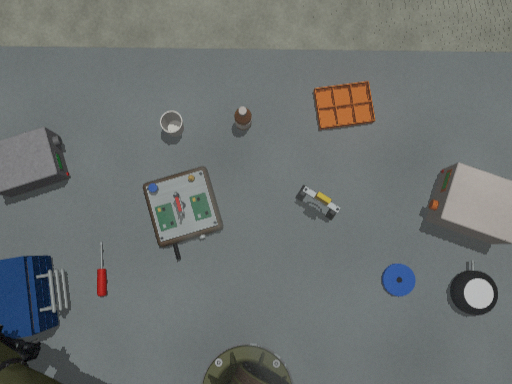

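View pics/scene0.png

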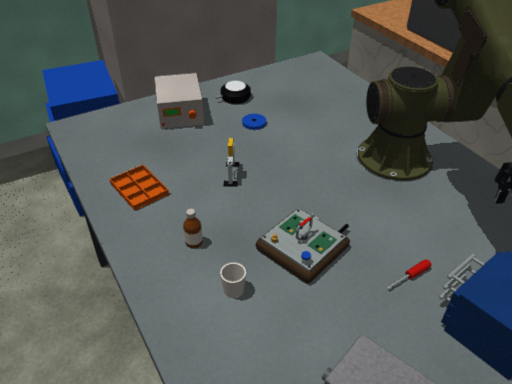

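The top view shows the stage at about (182,205) with its boards at (166,216) and (201,206) and the red gate between them. The guard is at (320,202), with its yellow grip at (324,197). In the scene view the guard stands upright near (232,165).

```bash
cat > h.py <<'E'
import cv2, numpy as np
def ray(c,uv,z):
    R,t=np.array(c['R']),np.array(c['t']); o=-R.T@t
    uv=np.atleast_2d(uv).astype(float)
    d=np.c_[uv,np.ones(len(uv))]@np.linalg.inv(c['K']).T@R
    return o+d*((z-o[2])/d[:,2])[:,None]
def pts(c,d):
    v,u=np.mgrid[:d.shape[0],:d.shape[1]]
    P=np.stack([u,v,np.ones_like(u)],-1)@np.linalg.inv(c['K']).T*d[...,None]
    return (P-np.array(c['t']))@np.array(c['R'])
def blobs(m,amin=15):
    n,l,s,ce=cv2.connectedComponentsWithStats(m.astype(np.uint8))
    return [(l==i,s[i,4]) for i in range(1,n) if s[i,4]>=amin]
def rect(c,m,z):
    v,u=np.nonzero(m); q=ray(c,np.c_[u,v],z)[:,:2]
    r=cv2.minAreaRect((q*1000).astype(np.float32)); return q.mean(0),r
def hsv(p): return [x.astype(int) for x in cv2.split(cv2.cvtColor(p,cv2.COLOR_RGB2HSV))]
E
python3 - <<'E'
from h import *
for n in ['top','scene']:
    c=np.load(n+'0.npz'); H,S,V=hsv(c['p']); P=pts(c,c['d'])
    for nm,m,z in [('green',(H>40)&(H<85)&(S>90),.047),('yellow',(H>18)&(H<32)&(S>150)&(V>120),.13),('red',((H<5)|(H>175))&(S>150)&(V>80),.105),('blue',(H>100)&(H<125)&(S>150),.073)]:
        for b,a in blobs(m):
            q,r=rect(c,b,z); print(n,nm,a,q.round(4),np.round(r[0],1),np.round(r[1],1),round(r[2],1),'depth med',np.median(P[b],0).round(3),'zmax',P[b][:,2].max().round(3))
    if n=='top':
        m=(P[...,2]>.025)&(P[...,2]<.2)
        for b,a in blobs(m,40):
            med=np.median(P[b],0)
            if .2<med[0]<.8: print('high',a,med.round(3),rect(c,b,.045))
E
```

```text
top green 38 [0.6244 0.54  ] [624.1 539.8] [43.1  6.9] 19.1 depth med [0.622 0.536 0.057] zmax 1.312
top green 37 [ 0.5838 -0.5434] [ 585.8 -543.8] [ 7.5 43.2] 72.6 depth med [ 0.58  -0.534  0.071] zmax 0.084
top green 67 [0.4635 0.2469] [464.9 243.9] [56.3 18.8] 16.2 depth med [0.465 0.246 0.049] zmax 0.054
top yellow 24 [ 0.519  -0.1993] [ 519.8 -195.9] [25.7 10.8] 58.3 depth med [ 0.518 -0.2    0.131] zmax 0.138
top red 236 [0.2948 0.3839] [294.7 384.1] [67.2 21. ] 2.9 depth med [0.288 0.409 0.025] zmax 1.312
top blue 15 [0.5483 0.2723] [548.2 272.7] [11.9  9.6] 46.4 depth med [0.547 0.272 0.076] zmax 0.078
top blue 3666 [0.2514 0.5983] [253.1 593.9] [210.2 151.7] 10.3 depth med [0.256 0.567 0.14 ] zmax 1.312
top blue 775 [ 0.3122 -0.3985] [ 311.9 -397.9] [82.5 81.8] 45.0 depth med [ 0.309 -0.416  0.015] zmax 1.312
high 306 [0.744 0.022 0.083] (array([0.75586957, 0.02362727]), ((757.0283813476562, 24.47031593322754), (61.293216705322266, 48.3303337097168), 0.877230703830719))
high 297 [0.745 0.227 0.059] (array([0.7417273 , 0.22775494]), ((739.7705688476562, 224.6041259765625), (7
[... 1807 characters left out ...]
37.8  8.6] 14.7 depth med [0.502 0.192 0.105] zmax 0.108
scene red 220 [0.3555 0.4582] [355.  458.2] [75.  23.5] 3.4 depth med [0.292 0.417 0.025] zmax 1.014
scene blue 3301 [ 0.8241 -0.8557] [ 821.7 -862.4] [408.3 254.3] 83.1 depth med [ 0.763 -1.281 -0.152] zmax 1.014
scene blue 307 [ 0.3555 -0.3327] [ 355.4 -333.6] [88.7 80.6] 60.6 depth med [ 0.309 -0.41   0.015] zmax 1.014
scene blue 459 [ 0.999  -0.3542] [ 999.9 -372.1] [432.2  18.4] 89.8 depth med [ 0.94  -1.221 -0.593] zmax 1.014
scene blue 60 [0.549  0.2691] [548.2 268.8] [27.2 20.3] 55.9 depth med [0.55  0.271 0.074] zmax 1.014
scene blue 5609 [0.29   0.6134] [275.8 579.5] [372.4 144.6] 38.5 depth med [0.338 0.621 0.127] zmax 1.014
```

Emit:
{"fn": "play_rows", "kwargs": {
  "motion": [
    [[1,-2.77,-2.79,0,0],[1,-2.77,-2.79,0,0],[1,-2.77,-2.79,0,0],[1,-2.77,-2.79,0,0],[1,-2.77,-2.79,0,0],[1,-2.77,-2.79,0,0],[1,-2.77,-2.79,0,0],[1,-2.77,-2.79,0,0],[1,-2.77,-2.79,0,0],[1,-2.77,-2.79,0,0]]
  ]
}}

```text
time_s: 0.93
tcp_pos: [0.3515, 0.1617, 0.2313]
eef_rot: [[-0.943, 0.332, 0.0], [0.332, 0.943, 0.0], [-0.0, 0.0, -1.0]]
wrist_force: [0.6, 0.5, 0.8]
grip_width: 0.0852
grasp_force: 0.0
```

Emit:
{"fn": "play_rows", "kwargs": {
  "motion": [
    [[1,-2.77,-2.79,0,0],[1,-2.77,-2.79,0,0],[1,-2.77,-2.79,0,0],[1,-2.77,-2.79,0,0],[1,-2.77,-2.79,0,0],[1,-2.77,-2.79,0,0],[1,-2.77,-2.79,0,0],[1,-2.77,-2.79,0,0],[1,-2.77,-2.79,0,0],[1,-2.77,-2.79,0,0]]
  ]
}}

```text
time_s: 1.77
tcp_pos: [0.5201, -0.1937, 0.2309]
eef_rot: [[-0.943, 0.333, -0.001], [0.333, 0.943, 0.0], [0.001, 0.0, -1.0]]
wrist_force: [-0.4, 0.5, -0.4]
grip_width: 0.0854
grasp_force: 0.0
```

Emit:
{"fn": "play_rows", "kwargs": {
  "motion": [
    [[1,0,0,0,0.12],[1,0,0,0,0.12],[1,0,0,0,0.12],[1,0,0,0,0.12],[1,0,0,0,0.12],[1,0,0,0,0.12],[1,0,0,0,0.12],[1,0,0,0,0.12],[1,0,0,0,0.12],[1,0,0,0,0.12]]
  ]
}}

```text
time_s: 2.6
tcp_pos: [0.5197, -0.1916, 0.2309]
eef_rot: [[-0.026, 1.0, -0.001], [1.0, 0.026, 0.0], [0.0, -0.001, -1.0]]
wrist_force: [0.2, 0.1, -0.6]
grip_width: 0.0853
grasp_force: 0.0
```

Emit:
{"fn": "play_rows", "kwargs": {
  "motion": [
    [[1,0,0,0,0.12],[1,0,0,0,0.12],[1,0,0,0,0.12],[1,0,0,0,0.12],[1,0,0,0,0.08],[1,0,0,0,0],[1,0,0,0,0],[1,0,0,0,0],[1,0,0,0,0],[1,0,0,0,0]]
  ]
}}

```text
time_s: 3.43
tcp_pos: [0.5198, -0.1917, 0.2312]
eef_rot: [[0.503, 0.864, -0.0], [0.864, -0.503, 0.0], [-0.0, -0.0, -1.0]]
wrist_force: [0.7, 0.5, -0.3]
grip_width: 0.0854
grasp_force: 0.0
```

```bash
cat > look.py <<'E'
import sys
from rig import sensors, grab_frame, get_calibration
from h import *
s=sensors.state(); c=get_calibration('wrist'); p,d=grab_frame('wrist')
n=sys.argv[1]; cv2.imwrite(f'pics/{n}.png',p[:,:,::-1]); np.savez(n+'.npz',p=p,d=d,tcp=s['tcp_pos'],rot=s['eef_rot'],**c)
print('t',s['time_s'],'tcp',np.round(s['tcp_pos'],4),'R',np.round(s['eef_rot'],3).tolist(),'F',np.round(s['wrist_force'],2),'j',np.round(s['joints'],1))
E
python3 look.py w1; python3 - <<'E'
from h import *
c=np.load('w1.npz'); H,S,V=hsv(c['p']); P=pts(c,c['d'])
print('cam',-c['R'].T@c['t'])
m=(H>18)&(H<32)&(S>150)&(V>120)
for b,a in blobs(m,50):
    print(a,rect(c,b&(abs(P[...,2]-.13)<.006),.13),np.percentile(P[b],[5,50,95],axis=0).round(4))
m=(P[...,2]>.07)&(P[...,2]<.095)
for b,a in blobs(m,300): print('bar',a,rect(c,b,.086),np.median(P[b],0))
E
```

```text
t 3.4333 tcp [ 0.5198 -0.1917  0.2312] R [[0.503, 0.864, -0.0], [0.864, -0.503, 0.0], [-0.0, -0.0, -1.0]] F [ 0.7   0.53 -0.34] j [-24.   17.7  86.5  -0.   75.8   6.1]
cam [ 0.55959488 -0.12213002  0.37261343]
588 (array([ 0.52452409, -0.19138929]), ((524.2113647460938, -192.4134521484375), (38.1717529296875, 12.596035957336426), 58.76472473144531)) [[ 0.5134 -0.2078  0.1276]
 [ 0.5243 -0.1907  0.1287]
 [ 0.5357 -0.1769  0.1298]]
bar 741 (array([ 0.54320887, -0.16168384]), ((539.6600341796875, -168.08103942871094), (55.023258209228516, 15.702884674072266), 59.67520523071289)) [ 0.54335723 -0.16167896  0.08481231]
```

View pics/w1.png

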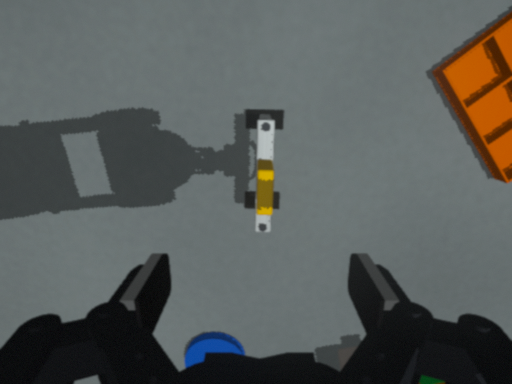

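Wrist view: the guard runs vertically in the picture, with its grip at (265,188) and its bar from (266,120) to (263,230). It is aligned with the tool x axis, so I'm descending to grasp.

Emit:
{"fn": "play_rows", "kwargs": {
  "motion": [
    [[1,0.16,0.42,0,0],[1,0,0,2,0],[1,0,0,2.5,0],[1,0,0,2.5,0],[1,0,0,2.5,0],[1,0,0,2,0],[1,0,0,1.4,0],[1,0,0,0.8,0],[0,0,0,0.2,0],[-1,0,0,0,0]]
  ]
}}

```text
time_s: 4.32
tcp_pos: [0.5245, -0.1925, 0.0923]
eef_rot: [[0.504, 0.864, -0.0], [0.864, -0.504, 0.0], [-0.0, -0.0, -1.0]]
wrist_force: [-0.5, 0.6, -0.9]
grip_width: 0.0639
grasp_force: 0.0
```

Emit:
{"fn": "play_rows", "kwargs": {
  "motion": [
    [[-1,0,0,0,0],[-1,0,0,0,0],[-1,0,0,0,0],[-1,0,0,0,0],[-1,0,0,0,0],[-1,0,0,0,0],[-1,0,0,0,0],[-1,0,0,0,0],[-1,0,0,0,0],[-1,0,0,0,0]]
  ]
}}

```text
time_s: 5.15
tcp_pos: [0.5247, -0.1926, 0.0931]
eef_rot: [[0.504, 0.864, 0.001], [0.864, -0.504, -0.001], [0.0, 0.001, -1.0]]
wrist_force: [1.2, -0.9, 6.0]
grip_width: 0.0132
grasp_force: 61.5
```

```bash
python3 -c "
from rig import sensors;s=sensors.state();print(s['tcp_pos'],s['wrist_force'],s['moment'],s['grip_width'],s['grasp_force'])"
```

```text
[ 0.52469621 -0.19261361  0.09305488] [ 1.21695811 -0.90337149  6.00544978] [-0.0487779   0.08585885 -0.03114125] 0.013209763836545652 61.5301251411438
```

Emit:
{"fn": "play_rows", "kwargs": {
  "motion": [
    [[-1,0,0,-0.5,0],[-1,0,0,-1.5,0],[-1,0,0,-2,0],[-1,0,0,-2,0],[-1,0,0,-2,0],[-1,0,0,-2,0],[-1,0,0,-2,0],[-1,0,0,-2,0],[-1,0,0,-1,0],[-1,0,0,0,0]]
  ]
}}

```text
time_s: 5.98
tcp_pos: [0.5247, -0.1926, 0.2443]
eef_rot: [[0.504, 0.864, 0.003], [0.864, -0.504, -0.001], [0.0, 0.003, -1.0]]
wrist_force: [0.1, -0.3, -2.3]
grip_width: 0.0134
grasp_force: 60.5
```

Emit:
{"fn": "play_rows", "kwargs": {
  "motion": [
    [[-1,1.2,-0.88,0,0],[-1,2.6,-1.9,0,0],[-1,2.6,-1.9,0,0],[-1,2.6,-1.9,0,0],[-1,2.6,-1.9,0,0],[-1,2.6,-1.9,0,0],[-1,2.6,-1.9,0,0],[-1,2.6,-1.9,0,0],[-1,2.6,-1.9,0,0],[-1,2.6,-1.9,0,0]]
  ]
}}

```text
time_s: 6.82
tcp_pos: [0.4915, 0.1126, 0.2407]
eef_rot: [[0.504, 0.864, -0.002], [0.864, -0.504, -0.0], [-0.001, -0.002, -1.0]]
wrist_force: [1.1, -0.1, -2.4]
grip_width: 0.0135
grasp_force: 60.3
```

Emit:
{"fn": "play_rows", "kwargs": {
  "motion": [
    [[-1,2.6,-1.9,0,0],[-1,2.3,-1.7,0,0],[-1,1.2,-0.88,0,0],[-1,0,0,0,-0.1],[-1,0,0,0,-0.12],[-1,0,0,0,-0.12],[-1,0,0,0,-0.12],[-1,0,0,0,-0.12],[-1,0,0,0,-0.12],[-1,0,0,0,-0.12]]
  ]
}}

```text
time_s: 7.65
tcp_pos: [0.484, 0.1863, 0.2406]
eef_rot: [[-0.294, 0.956, -0.003], [0.956, 0.294, -0.001], [0.0, -0.003, -1.0]]
wrist_force: [0.4, 0.4, -2.0]
grip_width: 0.0133
grasp_force: 60.4
```

```bash
python3 look.py w2; python3 - <<'E'
from rig import sensors, grab_frame, get_calibration
from h import *
p,d=grab_frame('scene');c=get_calibration('scene');np.savez('scene1.npz',p=p,d=d,**c)
cv2.imwrite('pics/scene1.png',cv2.resize(p[150:300,230:380,::-1],None,fx=4,fy=4,interpolation=cv2.INTER_NEAREST))
E
```

```text
t 7.65 tcp [0.484  0.1863 0.2406] R [[-0.294, 0.956, -0.003], [0.956, 0.294, -0.001], [0.0, -0.003, -1.0]] F [ 0.42  0.36 -2.  ] j [17.  12.8 91.4  0.  75.9 -0.1]
```

View pics/w2.png

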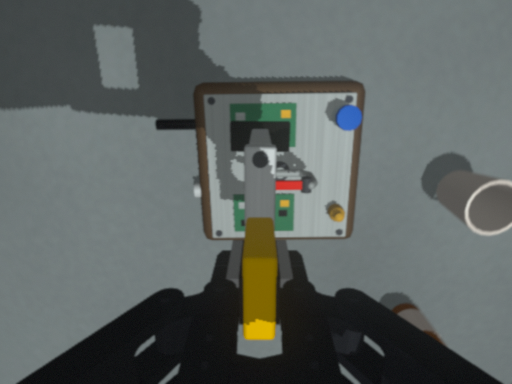

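View pics/scene1.png

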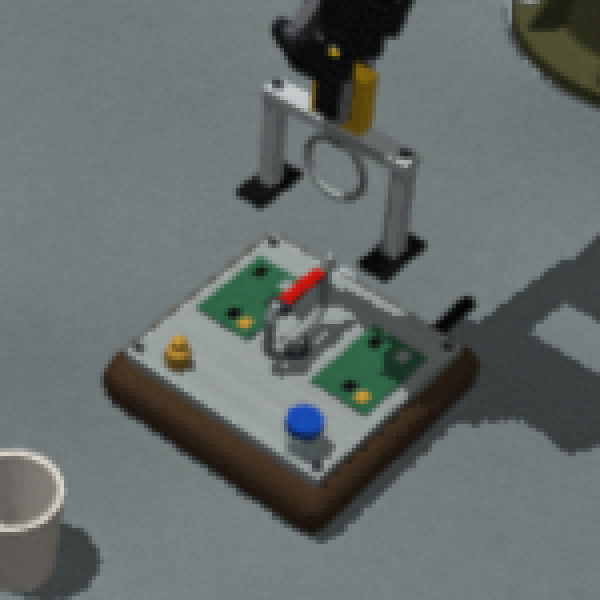

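The wrist view shows the stage's block outline from (195,85) to (363,240), the gate at (290,184), and the guard bar ending at (261,140). In the scene view the guard hangs upright, with its ring above the nose side of the hook. Next I'm measuring the guard relative to the stage in the same view.

```bash
cat > meas.py <<'E'
import sys
from h import *
n=sys.argv[1]; c=np.load(n+'.npz'); H,S,V=hsv(c['p']); P=pts(c,c['d'])
tz=c['tcp'][2]
m=(P[...,2]>.035)&(P[...,2]<.054)
b=max(blobs(m,200),key=lambda x:x[1])[0]
r=cv2.minAreaRect((P[b][:,:2]*1000).astype(np.float32)); print('stage',np.round(r[0],1),np.round(r[1],1),r[2])
g=(H>40)&(H<85)&(S>90)&m
for b,a in blobs(g,60): print('board',rect(c,b,.047)[1])
red=((H<5)|(H>175))&(S>150)&(V>80)
for b,a in blobs(red,30): print('red',a,rect(c,b,.105)[1],np.percentile(P[b],[2,50,98],axis=0).round(4).tolist())
m=(P[...,2]>tz-.02)&(P[...,2]<tz+.005)&(S<60)
for b,a in blobs(m,300): print('bar',a,rect(c,b,tz-.006)[1],np.median(P[b],0).round(4))
E
python3 meas.py w2
python3 - <<'E'
from h import *
c=np.load('scene1.npz'); H,S,V=hsv(c['p']); P=pts(c,c['d'])
g=(H>40)&(H<85)&(S>90)
for b,a in blobs(g,60): print('sboard',rect(c,b,.047)[1])
m=(P[...,2]>.035)&(P[...,2]<.054)
for b,a in blobs(m,400): print(a,cv2.minAreaRect((P[b][:,:2]*1000).astype(np.float32)))
m=(P[...,2]>.225)&(P[...,2]<.25)&(S<70)&(V>90)
for b,a in blobs(m,15): print('bar',a,rect(c,b,.235)[1])
E
```

```text
stage [504.3 190.9] [170.9 168.8] 16.8670597076416
board ((472.2900085449219, 232.63217163085938), (67.44364929199219, 42.606170654296875), 17.06344985961914)
board ((525.0717163085938, 144.73141479492188), (20.17450714111328, 42.395050048828125), 17.15553092956543)
board ((475.3229064941406, 128.08163452148438), (10.313325881958008, 42.65827178955078), 18.420272827148438)
red 208 ((509.1708984375, 192.94808959960938), (23.49213218688965, 6.800802230834961), 17.122241973876953) [[0.498, 0.1864, 0.1008], [0.5096, 0.1923, 0.1023], [0.5209, 0.1983, 0.104]]
bar 2295 ((472.8582458496094, 221.45223999023438), (15.24564266204834, 41.82658386230469), 16.2379207611084) [0.4721 0.2235 0.2323]
sboard ((566.087890625, -569.2064819335938), (35.382606506347656, 47.140602111816406), 67.83162689208984)
sboard ((499.8703918457031, 137.59677124023438), (67.35562896728516, 43.9684944152832), 17.928298950195312)
sboard ((469.9046630859375, 233.0842742919922), (68.38145446777344, 43.781497955322266), 17.683881759643555)
667 ((177.32943725585938, -1357.844970703125), (400.5812683105469, 992.3764038085938), 65.10104370117188)
2753 ((503.35540771484375, 195.93812561035156), (184.3223876953125, 186.9940643310547), 17.345687866210938)
464 ((346.7640686035156, 646.4014892578125), (10.270791053771973, 172.60159301757812), 8.890115737915039)
bar 81 ((493.65106201171875, 159.1346435546875), (21.990312576293945, 50.61473083496094), 7.991678237915039)
bar 65 ((473.4107666015625, 226.49591064453125), (22.502763748168945, 41.728267669677734), 15.828017234802246)
```

Emit:
{"fn": "play_rows", "kwargs": {
  "motion": [
    [[-1,-0.3,0.2,0,0],[-1,0,0,0.5,0],[-1,0,0,1,0],[-1,0,0,1,0],[-1,0,0,1,0],[-1,0,0,1,0],[-1,0,0,0.7,0],[-1,0,0,0.3,0],[-1,0,0,0,0],[-1,0,0,0,0]]
  ]
}}

```text
time_s: 8.58
tcp_pos: [0.4878, 0.1837, 0.1875]
eef_rot: [[-0.288, 0.958, 0.0], [0.958, 0.288, 0.0], [-0.0, 0.0, -1.0]]
wrist_force: [-0.1, 0.5, -2.1]
grip_width: 0.0133
grasp_force: 60.3
```

```bash
python3 look.py w3; python3 meas.py w3; python3 - <<'E'
from rig import sensors, grab_frame, get_calibration
from h import *
p,d=grab_frame('scene');c=get_calibration('scene');np.savez('scene2.npz',p=p,d=d,**c)
a=cv2.resize(p[195:270,260:350,::-1],None,fx=8,fy=8,interpolation=cv2.INTER_CUBIC)
cv2.imwrite('pics/scene2.png',a)
w=np.load('w3.npz')['p']; cv2.imwrite('pics/w3c.png',cv2.resize(w[60:260,170:390,::-1],None,fx=3,fy=3,interpolation=cv2.INTER_CUBIC)[:600,:])
E
```

```text
t 8.5833 tcp [0.4878 0.1837 0.1875] R [[-0.288, 0.958, 0.0], [0.958, 0.288, 0.0], [-0.0, 0.0, -1.0]] F [-0.07  0.53 -2.1 ] j [16.6 15.9 94.9 -0.  69.2 -0.1]
stage [504.5 191.4] [170.8 167.5] 17.316062927246094
board ((472.5262756347656, 232.52146911621094), (68.09931945800781, 44.34027099609375), 17.56499671936035)
board ((478.3094482421875, 129.4993438720703), (17.156015396118164, 43.59020233154297), 16.71333885192871)
board ((525.0460815429688, 144.12803649902344), (18.99262809753418, 45.12334060668945), 18.72784423828125)
red 319 ((509.43695068359375, 192.49520874023438), (23.865875244140625, 8.118040084838867), 16.712661743164062) [[0.4987, 0.1858, 0.101], [0.51, 0.1921, 0.1023], [0.5213, 0.1982, 0.1035]]
bar 2308 ((477.0677185058594, 218.6761932373047), (15.248411178588867, 42.40123748779297), 15.877137184143066) [0.4762 0.2211 0.1791]
```

View pics/scene2.png

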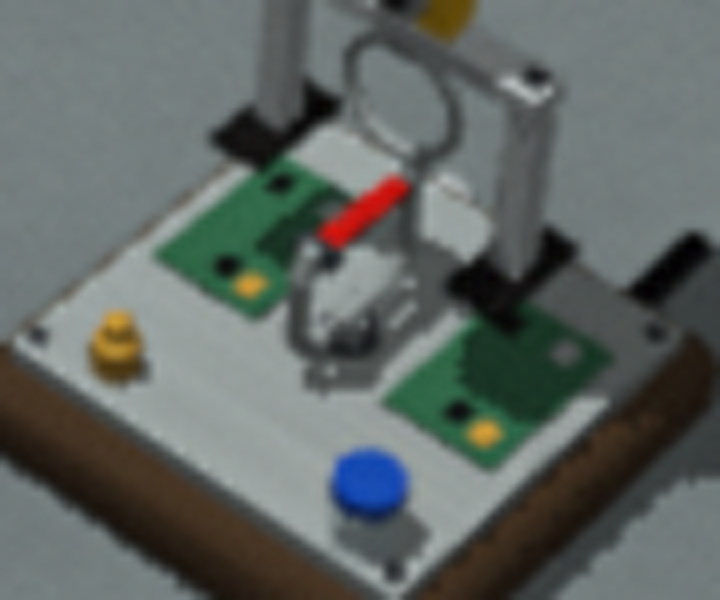

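View pics/w3c.png

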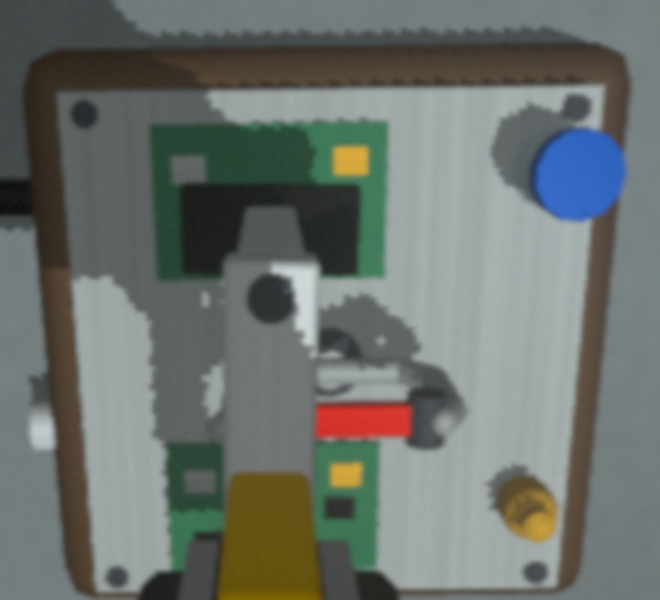

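The scene crop shows the ring's lowest point at about (425,160), above and beside the gate's free end at (400,185). The wrist crop shows the bar (x 225–318) over the gate's free end, with the feet over the boards. I'll cross-check the ring's x in the scene view.

```bash
python3 - <<'E'
from h import *
c=np.load('scene2.npz'); H,S,V=hsv(c['p'])
y=np.radians(17.3);ex=np.array([np.cos(y),np.sin(y)]);ey=np.array([-ex[1],ex[0]]);o=np.array([.5021,.1906])
def st(uv,z):
    q=ray(c,uv,z)[:,:2]-o; return np.c_[q@ex,q@ey].round(4)*1000
print('ring',st([[260+425/8,195+160/8]],.1175))
r=((H<6)|(H>174))&(S>120)&(V>60)
for b,a in blobs(r,20):
    v,u=np.nonzero(b); q=st(np.c_[u,v],.104)
    if abs(q).max()<60: print('red',a,q.min(0),q.max(0))
m=(H>18)&(H<32)&(S>150)&(V>120)
E
```

```text
ring [[-21.9  10.2]]
red 44 [-20.3  -5.5] [17.7  6.5]
```

```bash
python3 - <<'E'
from h import *
c=np.load('scene2.npz')
y=np.radians(17.3);ex=np.array([np.cos(y),np.sin(y)]);ey=np.array([-ex[1],ex[0]]);o=np.array([.5021,.1906])
a=np.linspace(0,2*np.pi,90)
for x,yy in [(-.018,0),(-.021,0),(-.015,0),(-.018,.003)]:
    q=o+ex*x+np.outer(yy+.022*np.cos(a),ey); P=np.c_[q,.1194+.022+.022*np.sin(a)]
    k=(P@c['R'].T+c['t'])@c['K'].T; k=k[:,:2]/k[:,2:]
    z=(k-[260,195])*8; print(x,yy,z.min(0).round(),z.max(0).round(),'low',z[np.argmin(P[:,2])].round())
E
```

```text
-0.018 0 [346.  39.] [453. 157.] low [395. 148.]
-0.021 0 [351.  35.] [459. 152.] low [400. 143.]
-0.015 0 [340.  44.] [448. 161.] low [389. 152.]
-0.018 0.003 [353.  43.] [461. 161.] low [402. 152.]
```

Emit:
{"fn": "play_rows", "kwargs": {
  "motion": [
    [[-1,0,0,0.2,0],[-1,0,0,0.2,0],[-1,0,0,0.2,0],[-1,0,0,0.2,0],[-1,0,0,0.2,0],[-1,0,0,0.2,0],[-1,0,0,0.2,0],[-1,0,0,0.2,0],[-1,0,0,0,0],[-1,0,0,0,0]]
  ]
}}

```text
time_s: 9.52
tcp_pos: [0.4878, 0.1836, 0.1714]
eef_rot: [[-0.288, 0.958, 0.0], [0.958, 0.288, -0.0], [-0.0, 0.0, -1.0]]
wrist_force: [-1.2, -0.9, 0.9]
grip_width: 0.0131
grasp_force: 60.8
```

```bash
python3 look.py w4; python3 meas.py w4 | egrep 'stage|red|bar'
```

```text
t 9.5167 tcp [0.4878 0.1836 0.1714] R [[-0.288, 0.958, 0.0], [0.958, 0.288, -0.0], [-0.0, 0.0, -1.0]] F [-1.25 -0.88  0.87] j [16.6 16.9 95.9 -0.  67.2 -0.1]
stage [504.8 191.2] [169.6 167. ] 17.44149398803711
red 392 ((508.688720703125, 192.95501708984375), (24.598613739013672, 8.408580780029297), 16.722017288208008) [[0.4886, 0.1855, 0.0996], [0.509, 0.192, 0.1013], [0.5213, 0.2067, 0.1617]]
bar 2298 ((476.9852600097656, 218.5129852294922), (15.1973237991333, 42.61793518066406), 15.882803916931152) [0.4761 0.2209 0.1632]
```

Emit:
{"fn": "play_rows", "kwargs": {
  "motion": [
    [[-1,0,0,0.15,0],[-1,0,0,0.15,0],[-1,0,0,0.15,0],[-1,0,0,0.15,0],[-1,0,0,0.15,0],[-1,0,0,0.15,0],[-1,0,0,0.1,0],[-1,0,0,0,0],[-1,0,0,0,0],[-1,0,0,0,0]]
  ]
}}

```text
time_s: 10.4
tcp_pos: [0.4877, 0.1836, 0.1613]
eef_rot: [[-0.288, 0.958, -0.0], [0.958, 0.288, -0.0], [0.0, -0.0, -1.0]]
wrist_force: [1.7, 0.7, 3.1]
grip_width: 0.0133
grasp_force: 61.1
```

Emit:
{"fn": "play_rows", "kwargs": {
  "motion": [
    [[-1,0,0,0.15,0],[-1,0,0,0.15,0],[-1,0,0,0.15,0],[-1,0,0,0.15,0],[-1,0,0,0.1,0],[-1,0,0,0,0],[-1,0,0,0,0],[-1,0,0,0,0],[-1,0,0,0,0],[-1,0,0,0,0]]
  ]
}}

```text
time_s: 11.23
tcp_pos: [0.4877, 0.1836, 0.1542]
eef_rot: [[-0.288, 0.958, -0.0], [0.958, 0.288, -0.0], [0.0, -0.0, -1.0]]
wrist_force: [0.6, -0.2, -1.9]
grip_width: 0.0131
grasp_force: 60.3
```

Emit:
{"fn": "play_rows", "kwargs": {
  "motion": [
    [[-1,0,0,0.1,0],[-1,0,0,0.1,0],[-1,0,0,0.1,0],[-1,0,0,0.1,0],[-1,0,0,0.1,0],[-1,0,0,0,0],[-1,0,0,0,0],[-1,0,0,0,0],[-1,0,0,0,0],[-1,0,0,0,0]]
  ]
}}

```text
time_s: 12.07
tcp_pos: [0.4877, 0.1836, 0.1493]
eef_rot: [[-0.288, 0.958, 0.0], [0.958, 0.288, 0.0], [0.0, 0.0, -1.0]]
wrist_force: [0.7, 0.4, -3.0]
grip_width: 0.0136
grasp_force: 60.3
```

```bash
python3 look.py w5; python3 meas.py w5 | egrep 'red|bar'; python3 - <<'E'
from rig import grab_frame
import cv2
p,d=grab_frame('scene'); cv2.imwrite('pics/scene3.png',cv2.resize(p[195:270,260:350,::-1],None,fx=8,fy=8,interpolation=cv2.INTER_CUBIC))
E
```

```text
t 12.0667 tcp [0.4877 0.1836 0.1493] R [[-0.288, 0.958, 0.0], [0.958, 0.288, 0.0], [0.0, 0.0, -1.0]] F [ 0.72  0.37 -2.97] j [16.6 18.4 97.2  0.  64.5 -0.1]
red 489 ((508.40216064453125, 192.84439086914062), (26.17140007019043, 7.7136454582214355), 16.725082397460938) [[0.4965, 0.1854, 0.1009], [0.509, 0.1918, 0.1023], [0.5215, 0.1979, 0.1036]]
bar 2313 ((477.1062927246094, 218.25738525390625), (15.31808090209961, 43.189510345458984), 15.88277816772461) [0.4761 0.221  0.141 ]
```

View pics/scene3.png

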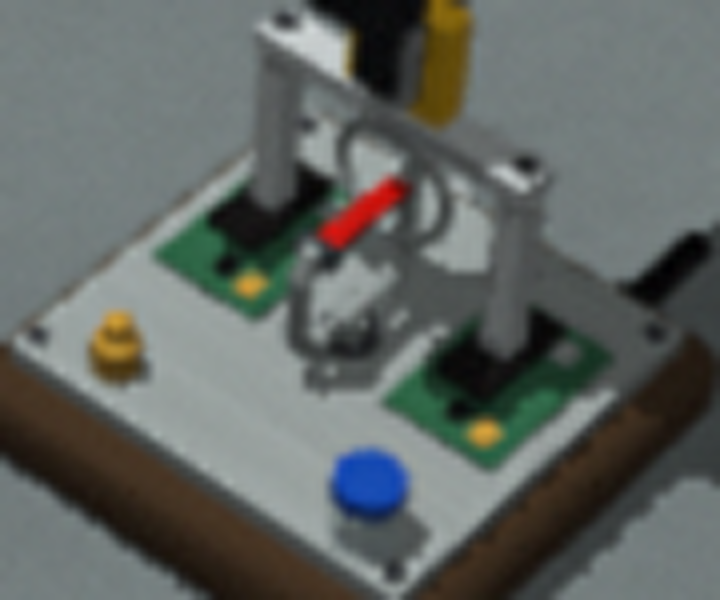

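The gate is level again at (365,212), with the ring threaded underneath. I'm shifting 6 mm to +x to get well under the gate, then raising gently.

Emit:
{"fn": "play_rows", "kwargs": {
  "motion": [
    [[-1,0,0.2,0,0],[-1,0,0.2,0,0],[-1,0,0.2,0,0],[-1,0,0,-0.2,0],[-1,0,0,-0.2,0],[-1,0,0,-0.2,0],[-1,0,0,-0.2,0],[-1,0,0,-0.2,0],[-1,0,0,-0.1,0],[-1,0,0,0,0]]
  ]
}}

```text
time_s: 13.0
tcp_pos: [0.4935, 0.1854, 0.1606]
eef_rot: [[-0.288, 0.958, 0.0], [0.958, 0.288, 0.0], [-0.0, 0.0, -1.0]]
wrist_force: [-0.1, 0.2, -2.9]
grip_width: 0.0133
grasp_force: 60.3
```

Emit:
{"fn": "play_rows", "kwargs": {
  "motion": [
    [[-1,0,0,-0.03,0],[-1,0,0,-0.03,0],[-1,0,0,-0.03,0],[-1,0,0,-0.03,0],[-1,0,0,-0.03,0],[-1,0,0,-0.03,0],[-1,0,0,0,0],[-1,0,0,0,0],[-1,0,0,0,0],[-1,0,0,0,0]]
  ]
}}

```text
time_s: 13.83
tcp_pos: [0.4935, 0.1853, 0.1621]
eef_rot: [[-0.288, 0.958, -0.0], [0.958, 0.288, -0.0], [0.0, -0.0, -1.0]]
wrist_force: [0.4, 0.3, -2.7]
grip_width: 0.0134
grasp_force: 60.3
```

Emit:
{"fn": "play_rows", "kwargs": {
  "motion": [
    [[-1,0,0,-0.03,0],[-1,0,0,-0.03,0],[-1,0,0,-0.03,0],[-1,0,0,0,0],[-1,0,0,0,0],[-1,0,0,0,0],[-1,0,0,0,0],[-1,0,0,0,0],[-1,0,0,0,0],[-1,0,0,0,0]]
  ]
}}

```text
time_s: 14.67
tcp_pos: [0.4935, 0.1854, 0.163]
eef_rot: [[-0.288, 0.958, 0.0], [0.958, 0.288, -0.0], [-0.0, -0.0, -1.0]]
wrist_force: [0.3, -0.2, -3.4]
grip_width: 0.0132
grasp_force: 60.3
```

Emit:
{"fn": "play_rows", "kwargs": {
  "motion": [
    [[-1,0,0,-0.03,0],[-1,0,0,-0.03,0],[-1,0,0,0,0],[-1,0,0,0,0],[-1,0,0,0,0],[-1,0,0,0,0],[-1,0,0,0,0],[-1,0,0,0,0],[-1,0,0,0,0],[-1,0,0,0,0]]
  ]
}}

```text
time_s: 15.5
tcp_pos: [0.4934, 0.1854, 0.1635]
eef_rot: [[-0.288, 0.958, -0.0], [0.958, 0.288, 0.0], [0.0, -0.0, -1.0]]
wrist_force: [-0.8, -0.8, -2.5]
grip_width: 0.0131
grasp_force: 60.3
```

Emit:
{"fn": "play_rows", "kwargs": {
  "motion": [
    [[-1,0,0,-0.03,0],[-1,0,0,-0.03,0],[-1,0,0,0,0],[-1,0,0,0,0],[-1,0,0,0,0],[-1,0,0,0,0],[-1,0,0,0,0],[-1,0,0,0,0],[-1,0,0,0,0],[-1,0,0,0,0]]
  ]
}}

```text
time_s: 16.33
tcp_pos: [0.4935, 0.1853, 0.1642]
eef_rot: [[-0.288, 0.958, -0.0], [0.958, 0.288, -0.0], [-0.0, -0.0, -1.0]]
wrist_force: [0.4, -0.1, -4.3]
grip_width: 0.0132
grasp_force: 60.1
```

```bash
python3 -c "
from rig import sensors;s=sensors.state();print(s['tcp_pos'],s['wrist_force'],s['moment'])"
```

```text
[0.49345009 0.18534392 0.16415271] [ 0.36435269 -0.06234602 -4.3257934 ] [-0.10001551 -0.03824481 -0.02480222]
```

Emit:
{"fn": "play_rows", "kwargs": {
  "motion": [
    [[-1,0,0,-0.03,0],[-1,0,0,0,0],[-1,0,0,0,0],[-1,0,0,0,0],[-1,0,0,0,0],[-1,0,0,0,0],[-1,0,0,0,0],[-1,0,0,0,0],[-1,0,0,0,0],[-1,0,0,0,0]]
  ]
}}

```text
time_s: 17.17
tcp_pos: [0.4934, 0.1854, 0.1644]
eef_rot: [[-0.288, 0.958, -0.0], [0.958, 0.288, -0.0], [0.0, -0.0, -1.0]]
wrist_force: [0.4, -0.4, -9.2]
grip_width: 0.0133
grasp_force: 59.6
```

Emit:
{"fn": "play_rows", "kwargs": {
  "motion": [
    [[-1,0,0,0,0],[-1,0,0,0,0],[-1,0,0,0,0],[-1,0,0,0,0],[-1,0,0,0,0],[-1,0,0,0,0],[-1,0,0,0,0],[-1,0,0,0,0],[-1,0,0,0,0],[-1,0,0,0,0]]
  ]
}}

```text
time_s: 18.0
tcp_pos: [0.4934, 0.1854, 0.1644]
eef_rot: [[-0.288, 0.958, -0.0], [0.958, 0.288, -0.0], [-0.0, -0.0, -1.0]]
wrist_force: [0.5, -1.0, -9.3]
grip_width: 0.0138
grasp_force: 59.4
```

Pull is about 6.5 N and the gate holds. Now setting it down.

Emit:
{"fn": "play_rows", "kwargs": {
  "motion": [
    [[-1,0,0,0.1,0],[-1,0,0,0.3,0],[-1,0,0,0.4,0],[-1,0,0,0.4,0],[-1,0,0,0.4,0],[-1,0,0,0.3,0],[-1,0,0,0.2,0],[-1,0,0,0.1,0],[-1,0,0,0.05,0],[-1,0,0,0,0]]
  ]
}}

```text
time_s: 18.83
tcp_pos: [0.4935, 0.1854, 0.142]
eef_rot: [[-0.288, 0.958, 0.0], [0.958, 0.288, 0.0], [0.0, 0.0, -1.0]]
wrist_force: [-0.1, 0.4, -1.9]
grip_width: 0.0131
grasp_force: 60.3
```

Emit:
{"fn": "play_rows", "kwargs": {
  "motion": [
    [[-1,0,0,0.03,0],[-1,0,0,0.03,0],[-1,0,0,0.03,0],[-1,0,0,0,0],[-1,0,0,0,0],[-1,0,0,0,0],[-1,0,0,0,0],[-1,0,0,0,0],[-1,0,0,0,0],[-1,0,0,0,0]]
  ]
}}

```text
time_s: 19.67
tcp_pos: [0.4935, 0.1854, 0.1411]
eef_rot: [[-0.288, 0.958, -0.0], [0.958, 0.288, 0.0], [0.0, -0.0, -1.0]]
wrist_force: [-0.3, -0.3, -2.9]
grip_width: 0.0133
grasp_force: 60.3
```

Emit:
{"fn": "play_rows", "kwargs": {
  "motion": [
    [[-1,0,0,0.03,0],[-1,0,0,0.03,0],[-1,0,0,0.01,0],[-1,0,0,0,0],[-1,0,0,0,0],[-1,0,0,0,0],[-1,0,0,0,0],[-1,0,0,0,0],[-1,0,0,0,0],[-1,0,0,0,0]]
  ]
}}

```text
time_s: 20.5
tcp_pos: [0.4935, 0.1854, 0.1404]
eef_rot: [[-0.288, 0.958, 0.0], [0.958, 0.288, -0.0], [-0.0, 0.0, -1.0]]
wrist_force: [-0.2, 0.4, -2.4]
grip_width: 0.013
grasp_force: 60.3
```

Emit:
{"fn": "play_rows", "kwargs": {
  "motion": [
    [[-1,0,0,0.03,0],[-1,0,0,0.01,0],[-1,0,0,0,0],[-1,0,0,0,0],[-1,0,0,0,0],[-1,0,0,0,0],[-1,0,0,0,0],[-1,0,0,0,0],[-1,0,0,0,0],[-1,0,0,0,0]]
  ]
}}

```text
time_s: 21.33
tcp_pos: [0.4935, 0.1854, 0.14]
eef_rot: [[-0.288, 0.958, 0.0], [0.958, 0.288, 0.0], [-0.0, 0.0, -1.0]]
wrist_force: [-1.1, 0.4, 0.8]
grip_width: 0.0135
grasp_force: 60.7
```

Emit:
{"fn": "play_rows", "kwargs": {
  "motion": [
    [[-0.5,0,0,0,0],[0,0,0,0,0],[0.5,0,0,0,0],[1,0,0,0,0],[1,0,0,0,0],[1,0,0,0,0],[1,0,0,0,0],[1,0,0,0,0],[1,0,0,0,0],[1,0,0,0,0]]
  ]
}}

```text
time_s: 22.17
tcp_pos: [0.4935, 0.1853, 0.14]
eef_rot: [[-0.288, 0.958, -0.0], [0.958, 0.288, -0.0], [-0.0, -0.0, -1.0]]
wrist_force: [0.1, -0.4, -0.7]
grip_width: 0.0855
grasp_force: 0.0
```

Emit:
{"fn": "play_rows", "kwargs": {
  "motion": [
    [[1,0,0,-0.5,0],[1,0,0,-1,0],[1,0,0,-1.5,0],[1,0,0,-2,0],[1,0,0,-2,0],[1,0,0,-2,0],[1,0,0,-2,0],[1,0,0,-1,0],[1,0,0,0,0],[1,0,0,0,0]]
  ]
}}

```text
time_s: 23.0
tcp_pos: [0.4934, 0.1854, 0.2599]
eef_rot: [[-0.288, 0.958, 0.0], [0.958, 0.288, 0.0], [0.0, 0.0, -1.0]]
wrist_force: [0.3, 0.7, 0.4]
grip_width: 0.0853
grasp_force: 0.0
```

```bash
python3 - <<'E'
from rig import grab_frame, sensors
import cv2
s=sensors.state(); print(s['tcp_pos'],s['wrist_force'],s['grip_width'])
p,d=grab_frame('scene'); cv2.imwrite('pics/scene4.png',cv2.resize(p[185:270,260:350,::-1],None,fx=7,fy=7,interpolation=cv2.INTER_CUBIC))
E
```

```text
[0.49340096 0.18535376 0.25989891] [0.32749605 0.67077683 0.41062327] 0.08527742178773624
```

View pics/scene4.png

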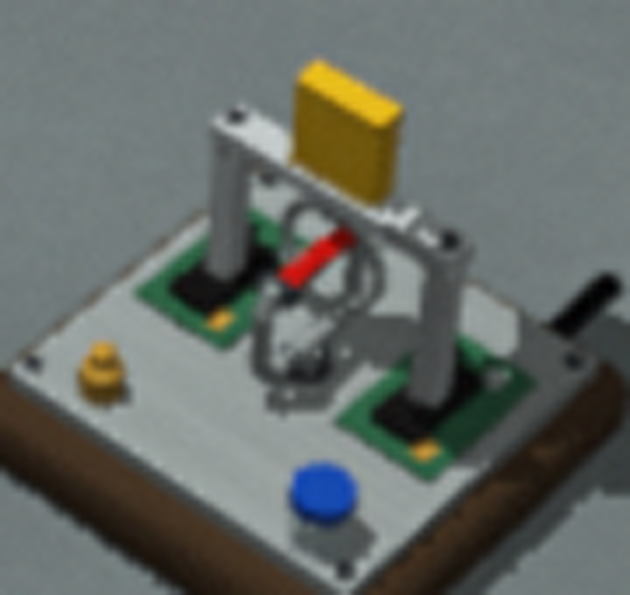

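The guard stands upright on both boards, with the ring under the level red gate at (318,260) and the gripper clear. Handing in.

```bash
python3 -c "
from rig import job;print(job.job_done())"
```

```text
the job is handed in; nothing more can be done
None
```

The guard is clipped under the shut gate, held a lift of about 6.5 N, stands upright on both boards and is released; I handed the job in at about 23 s, and no verdict was returned.

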